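Turn the leaf of the tile sample book

TASK

First push the scrub pad off the left-hand cover of the open tile sample book, so that it lies flat on the sill; slide it, do not pick it up. Then push the book's leaf over its spine with your fingertips, without pinching it, and press it down until it lies flat on the left-hand cover. Leave the other things on the sill where they are.

Things in the scene. Friction and masses are not known exactly. Their poses are not given: they have to be found in the camera images.
- book: Open tile sample book, fixed to the sill: two wooden covers, together 180 mm along x by 310 mm along y, 8 mm thick, with a metal spine between them. Origin at the centre of the underside, on the sill. Its x axis runs along the spine away from the robot, y across it towards the left-hand cover (its edge at y = +155 mm), z up.
- spine (a point): A point on the hinge line, the middle of the spine rod (12 mm thick, runs along the book's x), 14 mm above the sill. Axes as the book's.
- leaf (a joint): Angle of the book's one rigid leaf about the spine, rad: 0 = flat on the right-hand cover (book's -y side), 1.57 = upright, 3.14 (the stop) = flat on the left-hand cover. Stiff hinge: the leaf starts ajar (0.5 to 0.9), stays wherever it is left, does not fall by itself and takes 0.03 to 0.3 N m to turn, so it must be pushed all the way down.
- leaf_edge (a point): Middle of the leaf's free edge, mid-thickness, 135 mm from the hinge line. The leaf is a board 160 mm along the spine, 9 mm thick with its tiles (bare and 4 mm thick in the last 3 mm at the edge), its mid-plane through the hinge line. Axes: the book's at joint 0 (leaf towards -y, z out of the upper face), turning with the leaf.
- pad_center (a point): Centre of the loose hard scrub pad, a rigid block 90 mm (its x) x 60 mm (its y) x 26 mm high, 50 to 100 g, z up, lying on the left-hand cover (centre 21 mm above the sill there, 13 mm when flat on the sill).
- lifter: chrome shoehorn-style lifter, flat, 210 mm long, 35 mm wide, 6 mm high, lying on the sill near the book's robot-side edge; origin near its middle, on the sill. Leave alone.
- piggy: white ceramic piggy bank, 135 mm long, 96 mm wide, 115 mm high; origin under its centre. Leave alone.
- succulent: small terracotta pot plant, 90 mm wide, 120 mm high; origin under its centre. Leave alone.
- mug: ceramic mug, 76 mm wide plus handle, 85 mm high; origin under its centre. Leave alone.
- jar: glass jar with metal lid, 60 mm wide, 75 mm high, standing just beyond the book's far edge; origin under its centre. Leave alone.
- spool_tin: plain metal tin, 56 mm wide, 60 mm high; origin under its centre. Leave alone.
- dish_handle (a point): Middle of the robot-side handle of the shallow clear glass baking dish (190 x 290 mm, 45 mm high) at the back of the sill; the dish's centre lies 110 mm further along its x. Leave alone.
- pad: The same scrub pad; origin at the centre of its underside.
There are look-alikes about, which are no part of the job. What is shaped like the pad but red is not meant.

How it is judged (in metres and radians):
On the way, in this order (a step that is already met when the one before it is completed fails the run):
1. the scrub pad lies flat on the sill, off the book, the leaf not yet turned past upright (height (world z) of pad_center between 0.009 and 0.017 m and angle between pad_center's own z axis and vertical below 0.1 rad and value of joint leaf below 1.6 rad), for 0.2 s.
2. the leaf lies flat on the left-hand cover (value of joint leaf above 3.05 rad), for 0.2 s.
At the end, for the whole second after the job is handed in: The leaf is within about 5 degrees (0.09 rad) of flat on the left-hand cover and at rest, and the scrub pad lies flat (within 0.1 rad) on the sill itself, off the book, at rest (height (world z) of pad_center between 0.009 and 0.017 m and angle between pad_center's own z axis and vertical below 0.1 rad and value of joint leaf above 3.05 rad and velocity of joint leaf below 0.05 rad/s and linear speed of pad below 0.02 m/s); the robot touches nothing.
It fails at once if the scrub pad is picked up (its centre more than 50 mm above the sill) (height (world z) of pad_center above 0.05 m).
It fails at once if the leaf is pinched (fingers press on both of its faces at once) (contact force between the fingers and leaf_c1 above 0.5 N and contact force between the fingers and leaf_c2 above 0.5 N).
It fails at once if another thing on the sill is moved by more than 25 mm (distance of any of dish_handle, lifter, piggy, succulent, mug, jar, spool_tin from where it was at the start of the episode above 0.025 m).
It also fails if it takes over 58 s, if anything falls off the work surface, if the arm or the gripper's body presses on something with over 40 N, if the wrist force passes 120 N, or if a joint passes its speed limit or range.

ROBOT

A 7-joint arm with a two-finger parallel gripper is mounted at the origin on the work surface. World frame = base frame: x ahead of the robot, y to its left, z up, the work surface at z = 0. Lengths are in mm, angles in rad, forces in N, time in s.
With the tool pointing down it reaches from about 400 to 875 mm from the base axis. Payload 4.4 kg.
Tool frame: the origin (TCP) lies on the centre line of the jaws, within the pads' length; the fingertips stand 25 mm ahead of it and the grasp point (between the pads) lies 6 mm ahead of it; z points along the fingers, x is the direction in which the jaws open and shut, and the axes are right-handed (so a half turn about z gives the same grasp; the last joint's range is limited). The gripper opens to 85 mm and grips with 20 to 120 N. Pads are 22 mm wide; open, the fingers measure 114 mm over their backs; the gripper's body (76 mm by 85 mm) begins 54 mm behind the grasp point. The pads swing forward as they close: fully open they stand 13 mm farther back than shut.
Start: joints at [-1.225, 0.628, 0.038, 1.517, -0.027, 0.996, -0.02], TCP at [260.148, 595.685, 256.313] pointing down, gripper open.
Joint ranges: [-3.06, 3.06], [-0.37, 2.12], [-1.25, 1.32], [0.18, 2.47], [-1.1, 4.24], [0.23, 1.98], [-2.94, 2.94]. Speed limits (rad/s): [2.57, 2.57, 3.14, 3.14, 3.14, 3.14, 3.14].

INTERFACE

Orientations are given as [roll, pitch, yaw] about the fixed x, y, z axes, in that order (R = Rz(yaw) Ry(pitch) Rx(roll)).
In Python, from cell import ctrl, cams gives the robot as it stands. The module is installed in compiled form; this text tells all that it offers.
- The arm moves only by the tool step_arm, never from a script. Its arguments are lists of equal length, an entry for each row: "linear": the shift along the tool's x, y, z in mm, a list of three; "yaw": the turn about the tool's z in rad; "gripper": the opening, from -1 (shut) to 1 (fully open). A call has 1 to 8 rows; each row is the pose to reach, as a shift and turn from the pose commanded when the call began, along the tool's axes at that moment; what a row does not reach only later rows make up. A row lasts 1/12 s, in which the tool goes at most 41.7 mm and 7.16 degrees, less where a joint would pass 70% of its speed; a pose out of reach is approached as far as the arm can. A call with a gripper value outside its range is refused whole. The fingers move at their own pace and stop on an object; the grip force is fixed at half the most. Time passes only in rows, so rows that repeat a pose let the fingers close. It gives the time, the measured TCP pose, the force and the opening at its end, in the units of the state.
- ctrl.read_state(): the state, without advancing time (a new reading comes with each control period).
- cams.get_image(name): name is "scene" or "top" or "wrist"; returns a dict with "frame" (384x512x3 uint8, red, green, blue), "depth" (384x512 float32, mm along the optical axis (not along the pixel's ray), 0 where there is no reading), "intrinsics" (3x3 intrinsics, pixels), "k1" (the pictures are not rectified: a ray, as slopes to the right and down, at radius r is drawn at 1 + k1 r^2 times it, then the intrinsics apply), "cam_to_world" (4x4, takes a point from camera to world coordinates). Camera axes: x right, y down, z forward; pixel columns grow to the right and rows downward; lengths in mm; the calibration is good to about 2 mm. A picture is of the moment at which its call begins.
- ctrl.finish_job(): hands the job in, once; it reports no verdict.
Trained networks look in the newest picture that a camera, given by its name, has taken for a name from the list of things; names that differ only in an ending like _2 or _b are one class to them, and where a whole thing is asked for, a point or a joint stands for the part that bears it (a point fixed in the world has none). Each returns a list of dicts, best first, with "conf" (0 to 1); they miss things now and then, are a little off and sometimes report something else, mostly with a low value. They report only what shows in the picture. A call takes as long as a camera call. They do not tell look-alikes from the thing itself.
- cams.regions_of(camera, name): "pixels" (384x512 bool, what is visible of it) and "pixel" ([column, row] in pixels, amid what is visible of it).
The state is a dict: "clock": time; "qpos": joint angles; "qd": joint speeds; "tau": joint torques, N m; "eef_pos": TCP position; "tool_rot": TCP orientation; "force": force on the tool from outside, world axes, zero at the start; "torque": the same for the moment, N m; "width": finger opening in mm.
Only numpy, scipy, OpenCV 4.12 (cv2) and the standard library are available. Lean on these libraries where they do the work, as an engineer would, in place of code of your own. Each camera call takes 0.05 s, during which the arm holds its last target.

## Working session

There is one attempt and no reset: what is moved stays moved. The work goes in short steps, Python scripts to look and compute and a tool call to move; the robot and the scene stay as the last step left them, time stands still between calls to the robot, and variables do not carry over. Pictures are saved under pics/ and viewed, and the job is handed in when it is done.

Besides the shell and the picture viewer there is one more tool, called after "Request:" in YAML: its name, and indented under it one key for each argument. step_arm: Moves the arm, as the interface text tells. Its arguments: {"type":"object","properties":{"linear":{"type":"array"},"yaw":{"type":"array"},"gripper":{"type":"array"}},"required":["linear","yaw","gripper"]}

```bash
mkdir -p pics; cat > h.py <<'E'
import numpy as np,cv2
from cell import ctrl,cams
def grab(n,tag):
    d=cams.get_image(n); cv2.imwrite(f'pics/{tag}.png',cv2.resize(d['frame'][:,:,::-1],(800,600),interpolation=cv2.INTER_CUBIC)); return d
def cloud(d):
    K=d['intrinsics'];k1=float(d['k1']);h,w=d['depth'].shape
    u,v=np.meshgrid(np.arange(w),np.arange(h))
    xy=cv2.undistortPoints(np.stack([u,v],-1).reshape(-1,1,2).astype(np.float64),np.array(K,float),np.array([k1,0,0,0.])).reshape(h,w,2)
    z=d['depth'].astype(float);P=np.dstack([xy[...,0]*z,xy[...,1]*z,z])
    T=np.array(d['cam_to_world']);W=P@T[:3,:3].T+T[:3,3];W[z<=0]=np.nan
    return W
E
python3 - <<'E'
from h import *
np.set_printoptions(precision=3,suppress=True)
s=ctrl.read_state();print({k:s[k] for k in ['clock','eef_pos','tool_rot','force','width']})
for n in ['scene','top','wrist']:
    d=grab(n,n+'0');W=cloud(d);np.save(n+'0.npy',W);print(n,np.array(d['cam_to_world'])[:3,3])
    for o in ['book','leaf','pad','lifter','piggy','succulent','mug','jar','spool_tin','dish_handle','spine']:
        for r in cams.regions_of(n,o)[:3]:
            m=r['pixels'];p=W[m];
            print(n,o,round(r['conf'],2),r['pixel'],m.sum(),np.nanmedian(p,0),np.nanpercentile(p,3,axis=0),np.nanpercentile(p,97,axis=0))
print(ctrl.read_state()['clock'])
E
```

```text
{'clock': 0.0, 'eef_pos': array([259.907, 595.137, 255.39 ]), 'tool_rot': array([3.142, 0.002, 1.159]), 'force': array([ 0.148, -0.38 , -0.003]), 'width': 85.62630138719919}
scene [1782.64   717.676  959.3  ]
scene book 0.62 [247.3, 197.7] 2014 [570.4   -50.313  16.123] [ 469.159 -169.566    4.127] [638.689 113.492  89.829]
scene leaf 0.95 [246.2, 185.5] 920 [555.752 -89.726  56.149] [ 476.66  -140.305   21.245] [627.039 -41.844  91.376]
scene pad 0.84 [334.2, 203.9] 287 [436.104 257.259  23.924] [390.651 213.862   3.444] [472.141 294.377  29.752]
scene pad 0.7 [331.4, 227.6] 342 [598.069 311.564  24.645] [524.893 263.887   0.985] [626.954 353.056  29.545]
scene pad 0.66 [274.6, 206.3] 219 [567.193  73.195  33.489] [515.043  43.27   18.292] [597.151  99.641  38.497]
scene lifter 0.6 [277.4, 188.3] 152 [408.705  -3.898   4.229] [385.968 -81.334  -0.162] [429.076  49.672   9.513]
scene piggy 0.65 [162.2, 168.4] 522 [ 614.451 -452.153   76.557] [ 548.687 -515.54     4.12 ] [ 642.676 -421.657  107.832]
scene succulent 0.65 [190.2, 152.3] 349 [ 428.386 -478.33    56.547] [ 315.722 -567.01
[... 2772 characters left out ...]
34.1] 271 [441.28  483.659  57.192] [417.304 465.171   1.895] [466.909 512.971  63.648]
top dish_handle 0.73 [217.3, 129.6] 4101 [865.786 130.492   6.971] [750.642  -7.53    0.735] [960.077 268.611  45.898]
top spine 0.64 [265.0, 205.1] 3773 [540.75  -50.455  10.495] [ 459.872 -184.006    2.031] [631.617 109.781  89.355]
wrist [191.235 625.868 373.661]
wrist pad 0.7 [100.4, 353.7] 356 [443.698 238.525  26.376] [428.642 203.094   0.392] [470.926 259.392  28.694]
wrist jar 0.4 [243.6, 307.1] 1584 [430.212 502.579  49.843] [419.111 473.412   4.583] [458.78  520.485  60.687]
wrist spool_tin 0.62 [245.6, 305.0] 1504 [429.927 503.029  50.453] [419.12  476.458   8.986] [457.818 520.471  60.689]
1.8
```

View pics/top0.png

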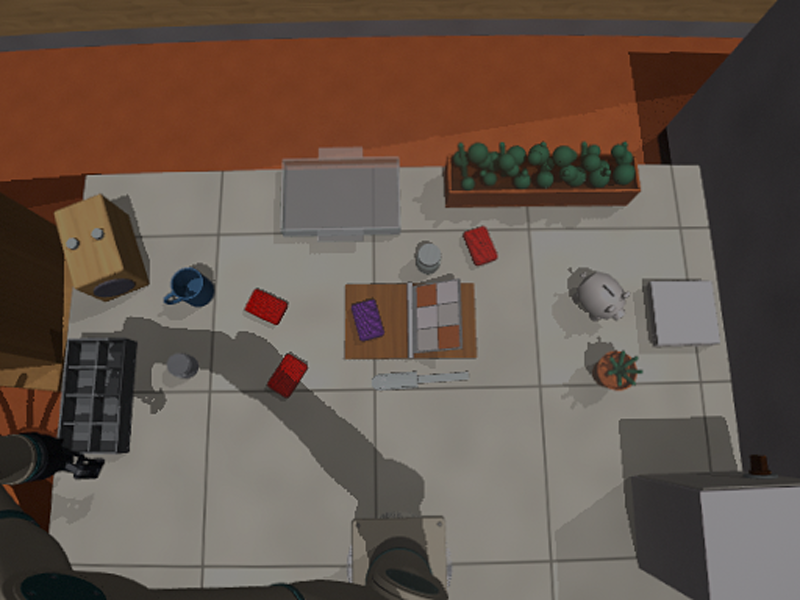

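View pics/scene0.png

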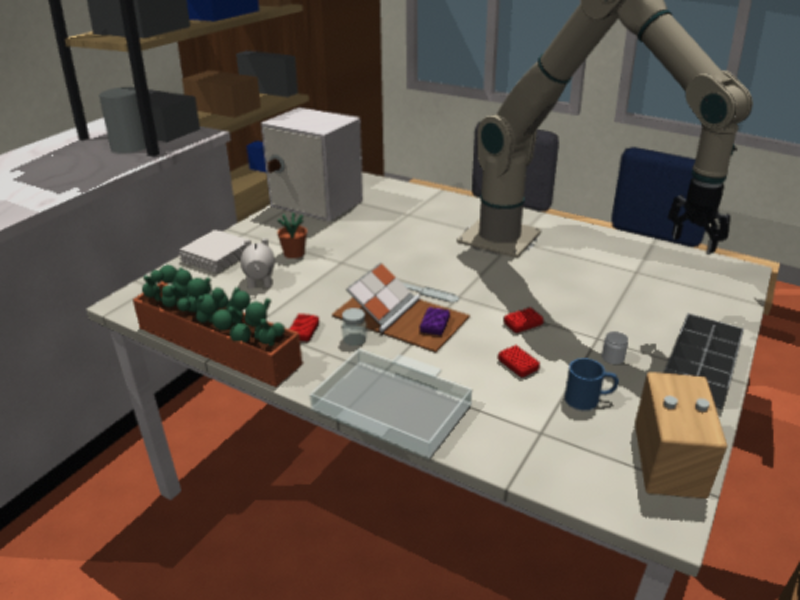

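```bash
python3 - <<'E'
import numpy as np,cv2
W=np.load('top00.npy') if 0 else np.load('top0.npy')
np.set_printoptions(precision=1,suppress=True)
# pad on book
m=(W[...,0]>490)&(W[...,0]<610)&(W[...,1]>15)&(W[...,1]<115)&(W[...,2]>28)&(W[...,2]<45)
p=W[m][:,:2].astype(np.float32);print(m.sum(),cv2.minAreaRect(p))
# book extents: cover height ~8
m=(W[...,2]>5)&(W[...,2]<16)&(W[...,0]>440)&(W[...,0]<660)&(W[...,1]>-20)&(W[...,1]<130)
p=W[m][:,:2].astype(np.float32);print(cv2.minAreaRect(p),np.percentile(p,[1,99],axis=0))
m=(W[...,2]>20)&(W[...,0]>440)&(W[...,0]<650)&(W[...,1]>-160)&(W[...,1]<-35)
p=W[m];c=np.median(p,0);u,s,vt=np.linalg.svd(p-c,full_matrices=False);print('leaf n',vt,c,np.abs((p-c)@vt[2]).mean());print(p[np.argmax(p[:,2])])
im=cv2.imread('pics/top0.png');cv2.imwrite('pics/topcrop.png',cv2.resize(im[200:430,180:540],(800,511),interpolation=cv2.INTER_CUBIC))
E
```

```text
372 ((546.554931640625, 63.9658088684082), (88.28719329833984, 58.783058166503906), 15.058533668518066)
((547.8956909179688, 53.103965759277344), (146.6048583984375, 215.184326171875), 88.89871978759766) [[458.2 -19. ]
 [635.8 117.1]]
leaf n [[-1.  -0.   0. ]
 [ 0.  -0.8  0.6]
 [ 0.   0.6  0.8]] [544.9 -96.5  60.1] 1.8105445298529528
[ 612.6 -146.4   98.7]
```

View pics/topcrop.png

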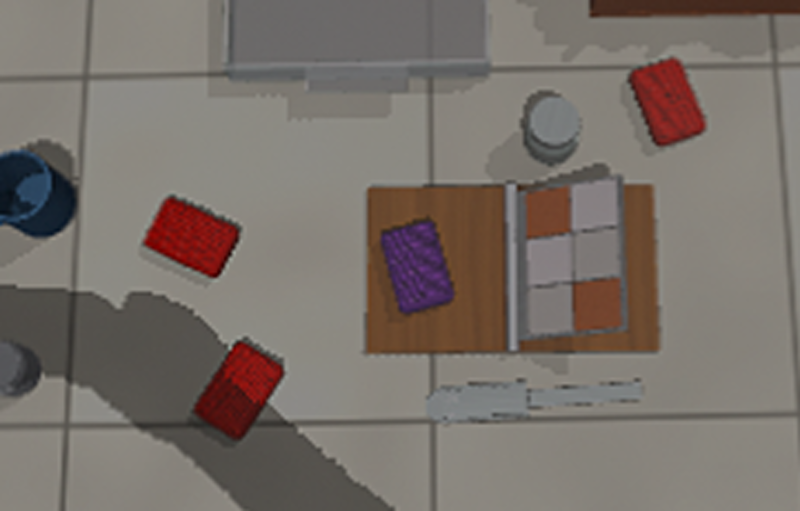

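```bash
python3 - <<'E'
import numpy as np
W=np.load('top0.npy')
np.set_printoptions(precision=1,suppress=True)
# profiles along y at few x
for x in (480,547,615):
    print(x)
    m=(abs(W[...,0]-x)<8)&(W[...,1]>-210)&(W[...,1]<135)
    p=W[m]
    for y in range(-205,135,10):
        q=p[abs(p[:,1]-y)<5]
        if len(q):print((y,round(float(np.median(q[:,2])),1)),end=' ')
    print()
E
```

```text
480
(-205, -0.6) (-195, 0.3) (-185, 9.0) (-175, 8.9) (-165, 8.4) (-155, 9.8) (-145, 90.3) (-135, 87.1) (-125, 81.2) (-115, 74.0) (-105, 68.0) (-95, 59.4) (-85, 52.7) (-75, 47.6) (-65, 39.6) (-55, 32.8) (-45, 21.9) (-35, 19.4) (-25, 5.7) (-15, 8.5) (-5, 6.3) (5, 6.9) (15, 8.5) (25, 8.4) (35, 7.2) (45, 7.1) (55, 9.2) (65, 6.9) (75, 9.1) (85, 6.5) (95, 8.4) (105, 9.5) (115, 7.6) (125, 0.0) 
547
(-205, 1.9) (-195, 1.7) (-185, 5.9) (-175, 8.1) (-165, 7.3) (-145, 90.9) (-135, 87.6) (-125, 80.8) (-115, 73.6) (-105, 66.1) (-95, 59.2) (-85, 52.6) (-75, 43.5) (-65, 38.6) (-55, 33.5) (-45, 21.9) (-35, 20.2) (-25, 8.1) (-15, 9.5) (-5, 7.2) (5, 7.2) (15, 6.2) (25, 8.8) (35, 29.9) (45, 35.2) (55, 34.3) (65, 33.8) (75, 34.7) (85, 33.9) (95, 17.6) (105, 6.3) (115, 7.0) (125, -1.1) 
615
(-205, -0.1) (-195, 3.3) (-185, 4.9) (-175, 8.3) (-165, 6.6) (-145, 90.0) (-135, 86.4) (-125, 77.5) (-115, 72.4) (-105, 65.3) (-95, 60.4) (-85, 52.3) (-75, 46.2) (-65, 37.9) (-55, 29.8) (-45, 22.1) (-35, 17.2) (-25, 8.9) (-15, 8.9) (-5, 8.4) (5, 8.0) (15, 8.1) (25, 7.4) (35, 8.1) (45, 5.8) (55, 7.0) (65, 7.3) (75, 8.1) (85, 9.6) (95, 6.9) (105, 7.5) (115, 7.2) (125, 0.6)
```

The only pad-shaped thing on the left-hand cover is the purple one, at top pixel (237,205), world (547,64), turned 15°. The red look-alikes are at (168,196), (185,240) and (305,158), and none of those is meant. The crop confirms the choice: the purple block lies on the cover, left of the spine (y ≈ -36). The leaf is at about 0.64 rad.

Request:
step_arm:
  linear:
    - [-27,31.4,0]
    - [-54,62.8,0]
    - [-81,94.2,0]
    - [-108,125.6,0]
    - [-135,157,0]
    - [-162,188.4,0]
    - [-189,219.7,0]
    - [-216,251,0]
  yaw: [0.0725,0.145,0.2175,0.29,0.3625,0.435,0.5075,0.58]
  gripper: [0,0,0,0,0,0,0,0]

```text
clock: 2.47
eef_pos: [404.3, 295.5, 256.7]
tool_rot: [-3.141, -0.001, 0.576]
force: [1.7, 0.3, -0.2]
width: 42.6
```

Request:
step_arm:
  linear:
    - [-5.5,41,0]
    - [-11,82,0]
    - [-16.5,123,0]
    - [-22,164,0]
    - [-27.5,205,0]
    - [-33,246,0]
    - [-38.5,287,0]
    - [-43.8,328.9,0]
  yaw: [0.0725,0.145,0.2175,0.29,0.3625,0.435,0.5075,0.579]
  gripper: [0,0,0,0,0,0,0,0]

```text
clock: 3.13
eef_pos: [547.4, -3.3, 256.6]
tool_rot: [-3.141, -0.0, -0.003]
force: [1.1, 0.3, -0.5]
width: 42.8
```

```bash
python3 - <<'E'
from h import *
np.set_printoptions(precision=3,suppress=True)
s=ctrl.read_state();print({k:s[k] for k in ['clock','eef_pos','tool_rot','force','width','qpos']})
E
```

```text
{'clock': 3.1333, 'eef_pos': array([547.355,  -3.292, 256.587]), 'tool_rot': array([-3.141, -0.   , -0.003]), 'force': array([ 1.088,  0.303, -0.507]), 'width': 42.817159407758446, 'qpos': array([-0.303,  0.505,  0.387,  1.814, -0.242,  0.868,  0.194])}
```

Request:
step_arm:
  linear:
    - [0,0,40]
    - [0,0,80]
    - [0,0,120]
    - [0,0,150]
    - [0,0,175]
    - [0,0,195]
    - [0,0,209]
    - [0,0,209]
  yaw: [0,0,0,0,0,0,0,0]
  gripper: [0,0,0,0,0,0,0,0]

```text
clock: 3.8
eef_pos: [545.0, -1.4, 44.6]
tool_rot: [-3.141, 0.005, -0.0]
force: [-0.3, 0.1, -0.0]
width: 42.3
```

```bash
python3 - <<'E'
from h import *
d=grab('top','t1');d=grab('wrist','w1');W=cloud(d)
im=cv2.imread('pics/t1.png');cv2.imwrite('pics/t1c.png',cv2.resize(im[200:430,180:540],(800,511)))
E
```

```text
(no output)
```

View pics/w1.png

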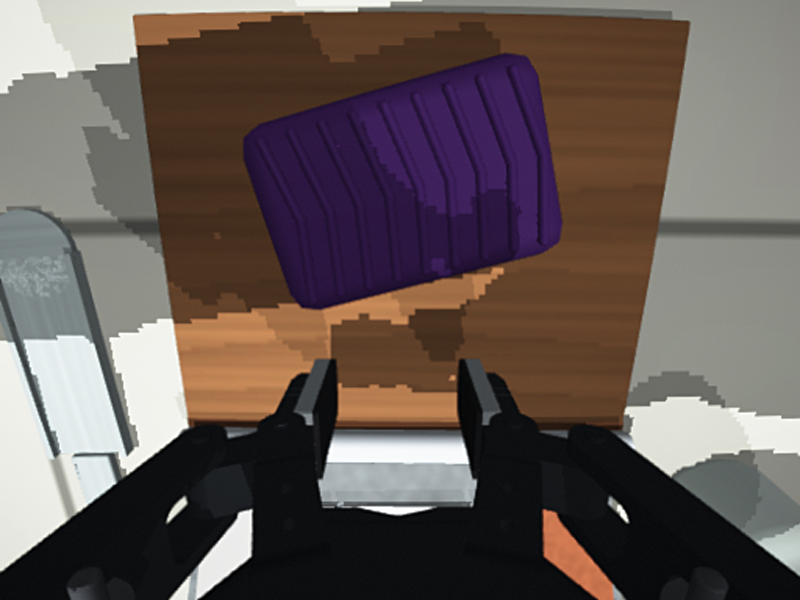

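View pics/t1c.png

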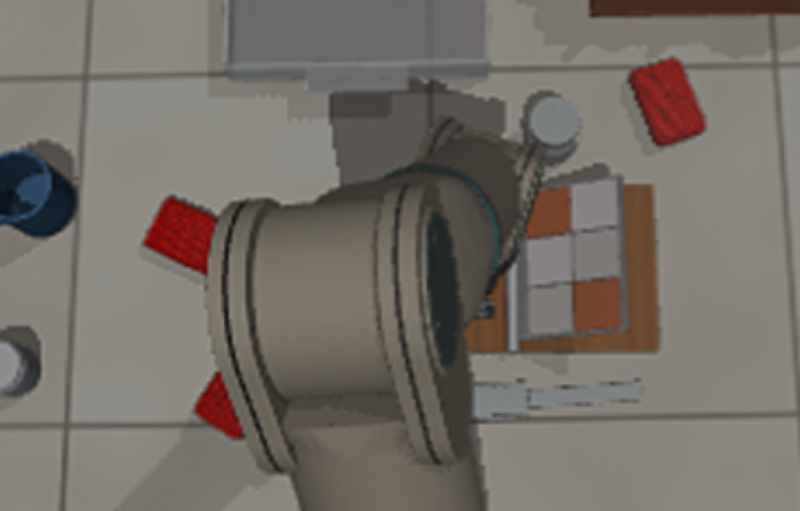

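The wrist view shows the purple pad (400,180) in front of both fingertips, which are down between it and the spine. I'll lower a little and push.

Request:
step_arm:
  linear:
    - [1,0,5]
    - [1,-8,5]
    - [1,-17,5]
    - [1,-26,5]
    - [1,-35,5]
    - [1,-44,5]
    - [1,-53,5]
    - [1,-62,5]
  yaw: [0,0,0,0,0,0,0,0]
  gripper: [0,0,0,0,0,0,0,0]

```text
clock: 4.57
eef_pos: [547.8, 61.8, 42.4]
tool_rot: [-3.142, -0.0, 0.001]
force: [0.8, -0.5, 0.6]
width: 42.9
```

```bash
python3 - <<'E'
from h import *
d=grab('wrist','w2')
s=ctrl.read_state();print(s['eef_pos'],s['force'])
E
```

```text
[547.68443272  64.39896117  42.26777643] [0.90371753 1.68032378 0.46742445]
```

View pics/w2.png

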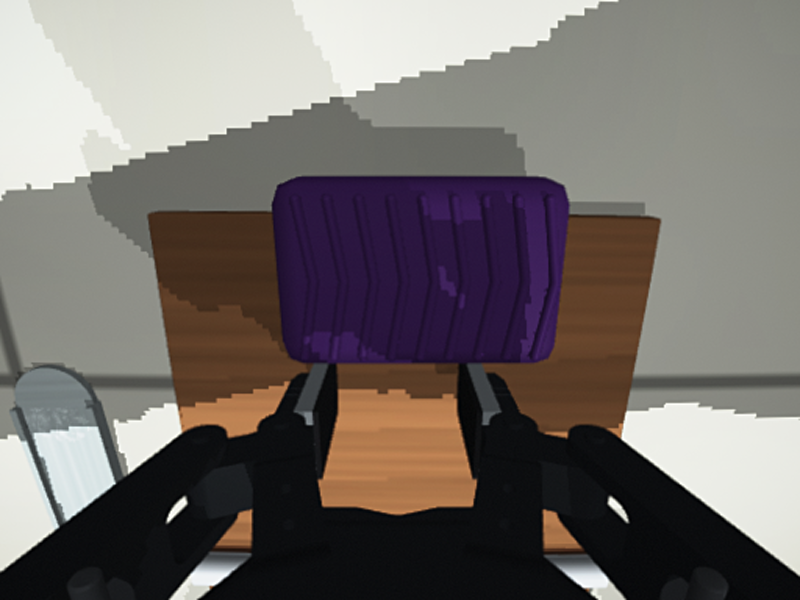

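The pad is aligned against both fingers (400,270) and its front edge is past the cover's edge. I'll keep pushing, a little lower.

Request:
step_arm:
  linear:
    - [0,-8,3]
    - [0,-16,3]
    - [0,-24,3]
    - [0,-32,3]
    - [0,-40,3]
    - [0,-48,3]
    - [0,-55,3]
    - [0,-60,3]
  yaw: [0,0,0,0,0,0,0,0]
  gripper: [0,0,0,0,0,0,0,0]

```text
clock: 5.28
eef_pos: [547.7, 121.8, 39.3]
tool_rot: [-3.141, 0.0, 0.001]
force: [-0.0, -0.1, 0.7]
width: 42.7
```

```bash
python3 - <<'E'
from h import *
d=grab('wrist','w3');W=cloud(d)
s=ctrl.read_state();print(s['eef_pos'],s['force'])
for r in cams.regions_of('wrist','pad')[:2]:
    p=W[r['pixels']];p=p[~np.isnan(p[:,0])];print(r['conf'],r['pixel'],np.percentile(p,[3,25,50,75,97],axis=0).round(1))
    t=p[p[:,2]>20];A=np.c_[t[:,:2]-t[:,:2].mean(0),np.ones(len(t))];print(np.linalg.lstsq(A,t[:,2],rcond=None)[0])
E
```

```text
[547.65805809 122.89025955  39.22560088] [0.00981643 0.49021209 0.2686092 ]
0.74 [270.6, 166.9] [[514.4 138.8  19.6]
 [533.3 153.2  25. ]
 [554.3 167.8  25.8]
 [575.2 181.1  26.7]
 [594.  192.   27.9]]
[ 4.32226136e-03 -1.62846058e-02  2.57515082e+01]
0.57 [39.1, 33.4] [[436.6 208.4   7.7]
 [444.7 218.3  18.2]
 [451.2 227.   23.9]
 [458.5 234.8  25.9]
 [467.5 240.8  27.6]]
[-0.14578854  0.10602764 24.93263441]
```

View pics/w3.png

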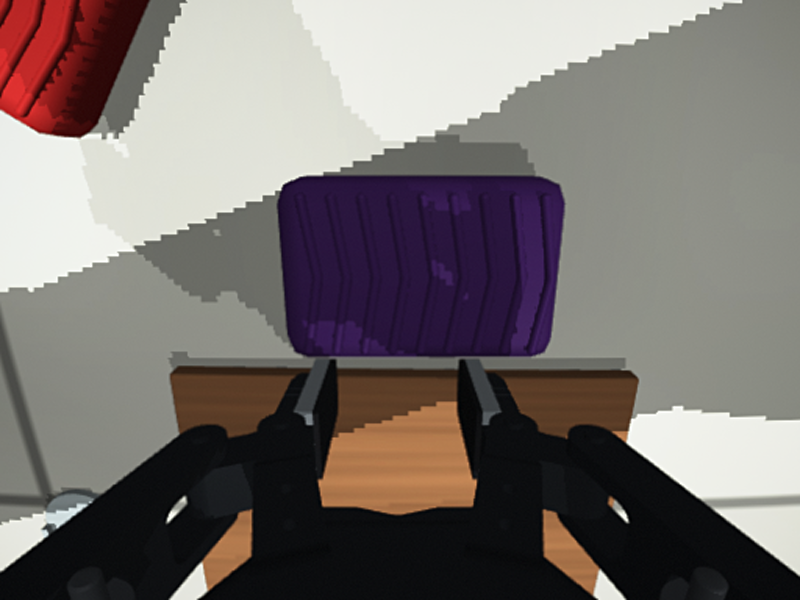

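The purple pad (420,265) lies flat on the sill: its top is at 25.8 mm with under 1° of tilt, and there is a gap to the cover. Next I'll back off, rise, and go over to the right of the leaf, shutting the gripper.

Request:
step_arm:
  linear:
    - [0,10,0]
    - [0,15,-35]
    - [0,25,-73]
    - [0,50,-105]
    - [0,85,-125]
    - [0,125,-125]
    - [0,166,-125]
    - [0,207,-125]
  yaw: [0,0,0,0,0,0,0,0]
  gripper: [0,0,0,0,-1,-1,-1,-1]

```text
clock: 6.05
eef_pos: [547.2, -89.7, 165.1]
tool_rot: [3.141, -0.001, -0.001]
force: [0.1, 0.8, 0.5]
width: 0.4
```

Request:
step_arm:
  linear:
    - [0,40,0]
    - [0,70,0]
    - [0,92,0]
    - [0,92,0]
    - [0,92,25]
    - [0,92,45]
    - [0,92,65]
    - [0,92,69]
  yaw: [0,0,0,0,0,0,0,0]
  gripper: [-1,-1,-1,-1,-1,-1,-1,-1]

```text
clock: 6.72
eef_pos: [545.1, -178.3, 92.5]
tool_rot: [-3.14, 0.005, -0.001]
force: [-0.2, -0.0, 0.2]
width: -0.1
```

```bash
python3 - <<'E'
from h import *
d=grab('scene','s4');W=cloud(d)
im=d['frame'][150:240,190:310,::-1];cv2.imwrite('pics/s4c.png',cv2.resize(im,(800,600),interpolation=cv2.INTER_CUBIC))
d=grab('wrist','w4')
s=ctrl.read_state();print(s['eef_pos'],s['force'],s['width'],s['clock'])
E
```

```text
[ 546.53654663 -178.73349023   94.52016872] [0.45547851 0.326214   0.87443743] 0.02116823080480996 6.8167
```

View pics/s4c.png

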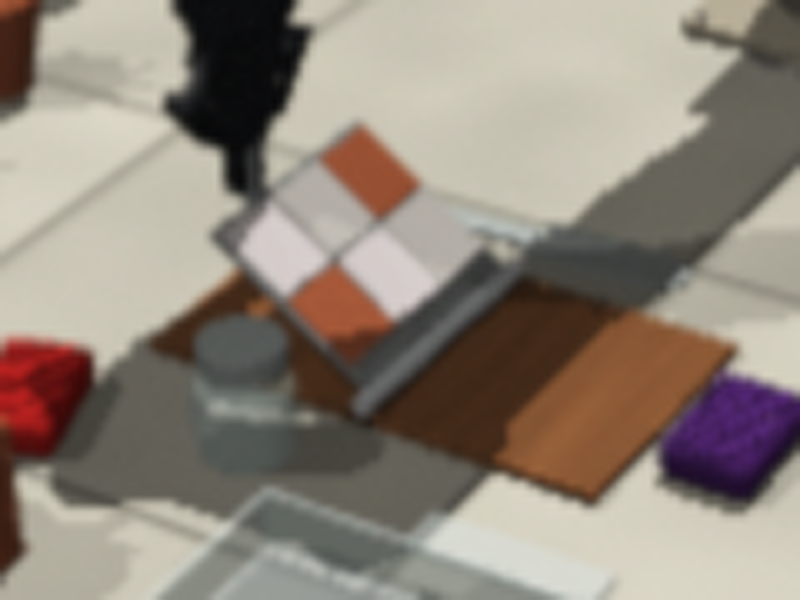

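View pics/w4.png

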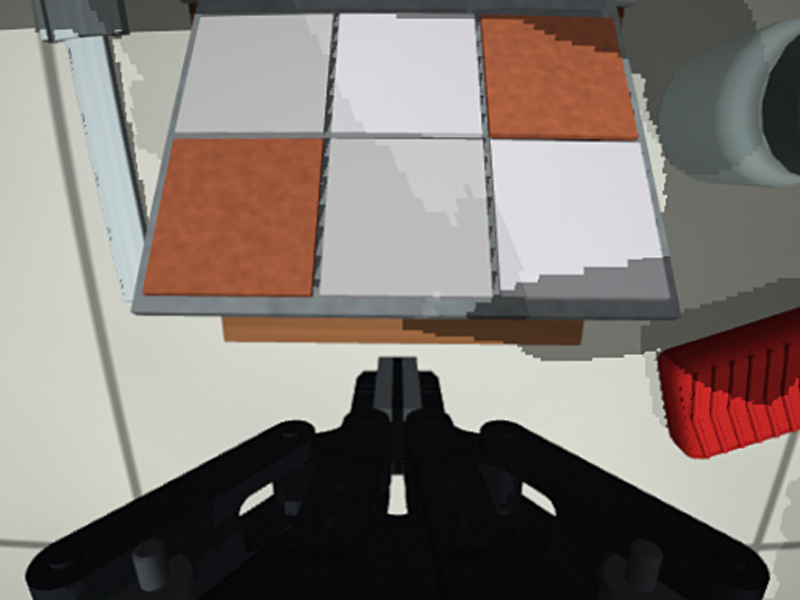

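The fingertips stand just beyond the leaf's free edge (wrist pixel (400,360)) and below its height, with no contact. The pad is undisturbed. Now I'll push toward the spine, rising with the edge.

Request:
step_arm:
  linear:
    - [0,-15,0]
    - [0,-27,-4]
    - [0,-40,-10]
    - [0,-52,-17]
    - [0,-66,-24]
    - [0,-80,-30]
    - [0,-94,-35]
    - [0,-108,-39]
  yaw: [0,0,0,0,0,0,0,0]
  gripper: [-1,-1,-1,-1,-1,-1,-1,-1]

```text
clock: 7.48
eef_pos: [549.2, -70.5, 136.8]
tool_rot: [3.14, -0.005, -0.0]
force: [0.6, -1.5, -1.1]
width: -0.0
```

```bash
python3 - <<'E'
from h import *
d=grab('scene','s5');W=cloud(d)
im=d['frame'][150:240,190:310,::-1];cv2.imwrite('pics/s5c.png',cv2.resize(im,(800,600),interpolation=cv2.INTER_CUBIC))
s=ctrl.read_state();print(s['eef_pos'],s['force'],s['width'],s['clock'])
E
```

```text
[549.29310033 -66.28915546 136.9252774 ] [-0.53467595  1.70023964  1.08704762] 0.15538935810786456 7.5333
```

View pics/s5c.png

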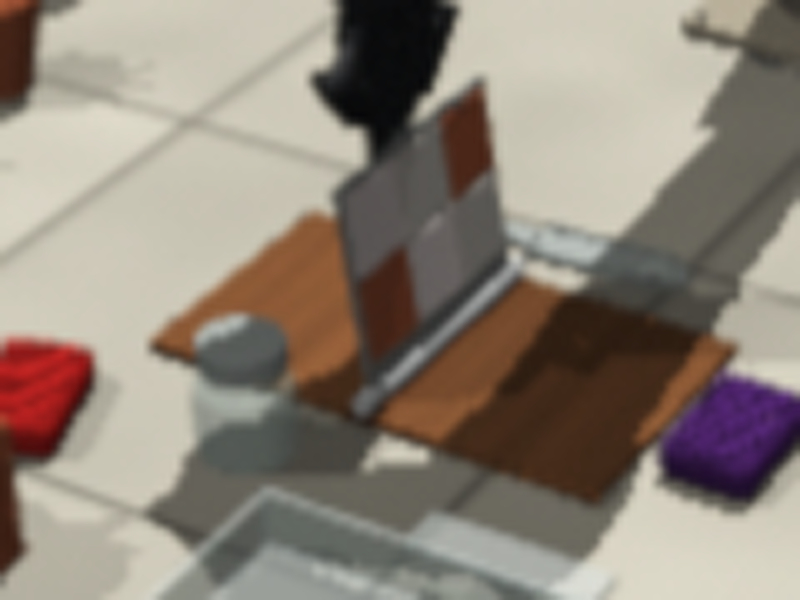

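The leaf is nearly upright (crop (420,230)), with the fingers behind it. I'll continue along an arc over the spine.

Request:
step_arm:
  linear:
    - [0,-9,-2]
    - [0,-20,-3]
    - [0,-32,-2]
    - [0,-44,-1]
    - [0,-56,3]
    - [0,-68,8]
    - [0,-79,15]
    - [0,-89,23]
  yaw: [0,0,0,0,0,0,0,0]
  gripper: [-1,-1,-1,-1,-1,-1,-1,-1]

```text
clock: 8.2
eef_pos: [547.6, 20.4, 110.5]
tool_rot: [-3.141, 0.0, 0.001]
force: [1.1, 0.1, 0.9]
width: 0.1
```

```bash
python3 - <<'E'
from h import *
d=grab('scene','s6');W=cloud(d)
im=d['frame'][150:240,190:310,::-1];cv2.imwrite('pics/s6c.png',cv2.resize(im,(800,600),interpolation=cv2.INTER_CUBIC))
s=ctrl.read_state();print(s['eef_pos'],s['force'],s['width'],s['clock'])
E
```

```text
[546.50754176  22.99612627 108.72072129] [ 0.34793042  1.27251907 -0.21847933] 0.2517277925309338 8.25
```

View pics/s6c.png

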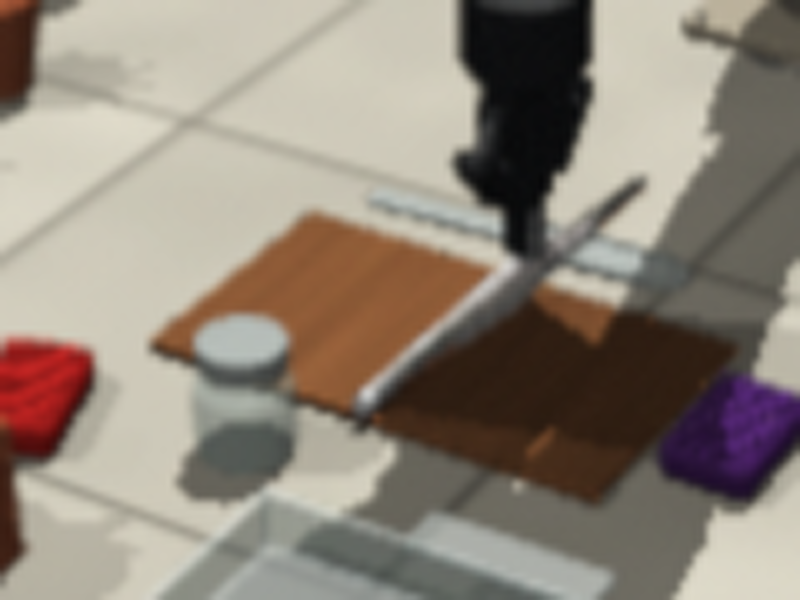

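The leaf is past upright, edge-on to the scene camera, with the fingers still behind it. I'll continue pressing it down.

Request:
step_arm:
  linear:
    - [0,-9,9]
    - [0,-17,19]
    - [0,-23,30]
    - [0,-28,42]
    - [0,-31,53]
    - [0,-32,62]
    - [0,-33,69]
    - [0,-33,72]
  yaw: [0,0,0,0,0,0,0,0]
  gripper: [-1,-1,-1,-1,-1,-1,-1,-1]

```text
clock: 8.92
eef_pos: [547.5, 51.5, 42.6]
tool_rot: [-3.139, 0.001, -0.001]
force: [-14.0, 0.9, 69.7]
width: 0.0
```

```bash
python3 - <<'E'
from h import *
d=grab('scene','s7');W=cloud(d)
im=d['frame'][150:240,190:310,::-1];cv2.imwrite('pics/s7c.png',cv2.resize(im,(800,600),interpolation=cv2.INTER_CUBIC))
s=ctrl.read_state();print(s['eef_pos'],s['force'],s['width'],s['clock'])
for x in (490,547,600):
    m=(abs(W[...,0]-x)<10)
    p=W[m];print(x,[(y,round(float(np.nanmedian(p[abs(p[:,1]-y)<6][:,2])),1)) for y in range(-180,140,15) if (abs(p[:,1]-y)<6).any()])
E
```

```text
[547.44270514  51.43901017  43.03848509] [-9.48817192  0.58640473 41.63692405] -0.22028653034478274 8.9667
490 [(-180, 7.5), (-165, -370.7), (-150, -369.8), (-135, 4.3), (-120, -368.7), (-105, 5.4), (-90, -745.9), (-75, -747.1), (-60, -741.5), (-45, -748.9), (-30, 16.1), (-15, -749.2), (0, -755.0), (15, -753.6), (30, -751.6), (45, 556.6), (60, 577.4), (75, 602.8), (90, 598.5), (105, 561.8), (120, 8.6), (135, -748.2)]
547 [(-180, -740.7), (-165, 4.6), (-150, 4.3), (-135, 4.4), (-120, -743.8), (-105, -749.6), (-90, 5.6), (-75, 5.0), (-60, 6.5), (-45, -750.2), (-30, -364.5), (-15, -746.8), (0, -744.3), (15, 419.9), (30, 430.5), (45, 456.8), (60, 98.7), (75, 461.1), (90, 292.3), (105, 357.6), (120, -2.6), (135, -751.7)]
600 [(-180, 4.9), (-165, -745.6), (-150, -753.5), (-135, -753.4), (-120, -748.5), (-105, -744.9), (-90, -749.0), (-75, -747.6), (-60, 5.1), (-45, -750.0), (-30, 16.2), (-15, -362.0), (0, 17.2), (15, 16.2), (30, 17.5), (45, 92.8), (60, 106.0), (75, 359.4), (90, 341.4), (105, 6.1), (120, 0.4), (135, -1.3)]
```

View pics/s7c.png

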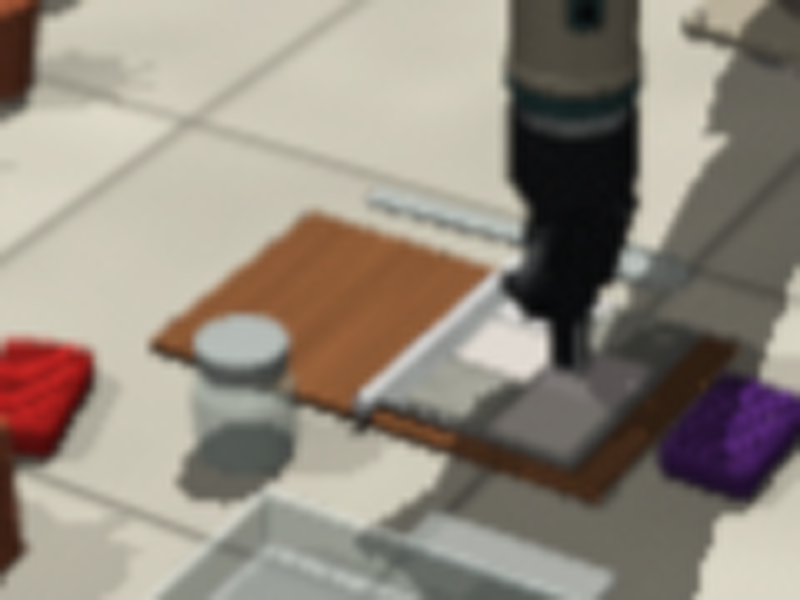

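The leaf is down and pressed firmly, at 42 to 70 N. I'll hold briefly with less pressure, lift straight up, then check.

Request:
step_arm:
  linear:
    - [0,0,-1]
    - [0,0,-1]
    - [0,0,-1]
    - [0,0,-6]
    - [0,0,-30]
    - [0,0,-65]
    - [0,0,-100]
    - [0,0,-140]
  yaw: [0,0,0,0,0,0,0,0]
  gripper: [-1,-1,-1,-1,-1,-1,-1,-1]

```text
clock: 9.63
eef_pos: [546.6, 51.0, 179.4]
tool_rot: [3.141, 0.003, -0.001]
force: [1.3, 1.3, 0.1]
width: -0.1
```

Request:
step_arm:
  linear:
    - [0,40,-10]
    - [0,80,-20]
    - [0,120,-20]
    - [0,160,-20]
    - [0,200,-20]
    - [0,240,-20]
    - [0,280,-20]
    - [0,280,-20]
  yaw: [0,0,0,0,0,0,0,0]
  gripper: [-1,-1,-1,-1,-1,-1,-1,-1]

```text
clock: 10.3
eef_pos: [545.4, -240.5, 199.6]
tool_rot: [3.133, -0.001, -0.013]
force: [-0.3, -1.6, 1.8]
width: 0.1
```

```bash
python3 - <<'E'
from h import *
np.set_printoptions(precision=2,suppress=True)
d=grab('top','t8');W=cloud(d);W0=np.load('top0.npy')
im=cv2.imread('pics/t8.png');cv2.imwrite('pics/t8c.png',cv2.resize(im[200:430,180:540],(800,511)))
s=ctrl.read_state();print(s['eef_pos'],s['force'],s['clock'])
m=(W[...,0]>475)&(W[...,0]<620)&(W[...,1]>-22)&(W[...,1]<92)&(W[...,2]<60)
p=W[m];A=np.c_[p[:,1],np.ones(len(p))];print('leaf slope dz/dy',np.linalg.lstsq(A,p[:,2],rcond=None)[0],len(p))
m=(W[...,0]>490)&(W[...,0]<610)&(W[...,1]>118)&(W[...,1]<210)&(W[...,2]>18)
p=W[m];print('pad',cv2.minAreaRect(p[:,:2].astype(np.float32)),np.linalg.lstsq(np.c_[p[:,:2]-p[:,:2].mean(0),np.ones(len(p))],p[:,2],rcond=None)[0])
for o in ['lifter','piggy','succulent','mug','jar','spool_tin','dish_handle']:
    for r in cams.regions_of('top',o)[:1]: print(o,round(r['conf'],2),np.array(r['pixel']),np.nanmedian(W[r['pixels']],0))
E
```

```text
[ 545.92 -235.44  199.12] [-0.31  0.82 -0.16] 10.35
leaf slope dz/dy [ 0.01 17.61] 1199
pad ((552.5209350585938, 162.1880645751953), (58.74665451049805, 86.08250427246094), 88.2953109741211) [ 0.02  0.01 25.65]
lifter 0.56 [243.9 247.3] [404.41  33.37   3.02]
piggy 0.86 [380.4 188.2] [ 578.65 -464.35   93.46]
succulent 0.57 [392.9 236.8] [ 410.74 -487.6    71.13]
mug 0.72 [119.9 183.2] [627.1  486.99  40.1 ]
jar 0.74 [276.6 166.4] [679.58 -80.27  72.43]
spool_tin 0.7 [116.6 234. ] [441.43 484.5   58.13]
dish_handle 0.75 [218.  126.3] [865.64 130.26   7.05]
```

View pics/t8c.png

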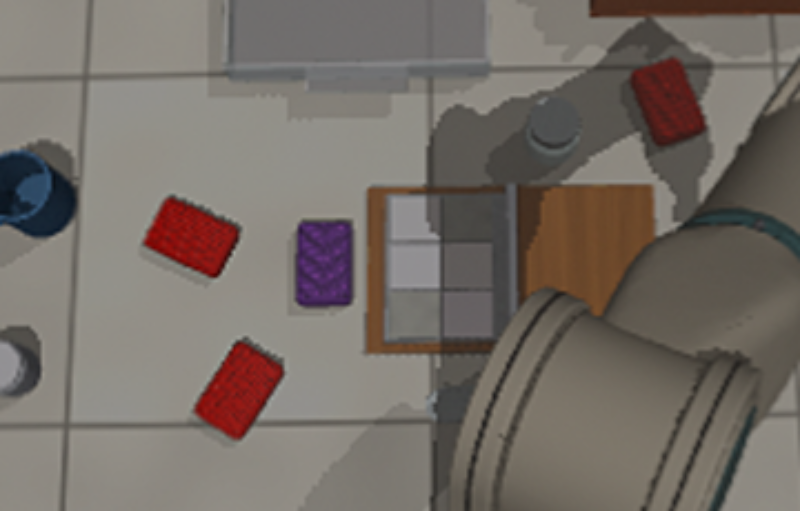

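The picture shows the leaf flat on the left-hand cover (crop (440,270)), with a slope of about 0.01 rad. The pad is flat on the sill at (325,263), clear of the cover. Nothing else has moved. The robot is clear of everything, so I'll hand in.

```bash
python3 - <<'E'
from cell import ctrl
print(ctrl.finish_job())
E
```

```text
the job is handed in; nothing more can be done
None
```

The job is handed in at about 10.5 s of the 58 s allowed; `finish_job` gave no verdict.

- **Pad:** I slid the purple pad off the left-hand cover with two fingertips. It lies flat on the sill at about (552, 162), its top at 25.7 mm and about 1° of tilt measured. The nearest part of the cover is over 10 mm away.
- **Leaf:** I pushed the leaf over the spine with the shut fingertips on one face only and pressed it flat. The slope measured afterwards was about 0.01 rad, against a limit of 0.09 rad.
- **Press force:** the wrist force reached about 70 N for a moment at the bottom, under its 120 N limit. It was the fingertips pressing, not the gripper's body.
- **Other things:** the piggy, succulent, jar, tin and dish handle measured within about 1 mm of where they began. The mug's reading differed by about 6 mm, which I put down to region noise.
- **Not checked:** the arm hid most of the lifter in the last picture, so I could not measure it again, but the gripper never came near it.

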